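# Unstack the wax tins and set out the waxing station

## Task

Set out the waxing station: take the stack on the bench apart from the top down and put each piece in turn into its own round holder - the little green cup in the green holder, and each wax tin in the holder that has the colour of its lid. Set everything down upright and flat inside its rim (do not drop or tip anything), let go, and do not disturb the yellow plaster model and the blue-capped bottle standing among the work.

Things in the scene. Friction and masses are not known exactly. Their poses are not given: they have to be found in the camera images.
- green_cup: small round green mixing cup of stiff silicone with straight sides and a hollow 17 mm deep, 32 mm across and 26 mm high, mouth upward, about 50 g; at the start on top of the stack, about 72 to 98 mm over the bench. Origin: centre of its underside; z up.
- red_tin: round screw tin with a white body and a red lid, 50 mm across the lid (body 2 mm less), 22 mm high, the lid taking the top 8 mm; about 60 g, solid, stable when gripped across the lid. At the start third from the bottom of the stack, under the green cup. Origin: centre of its underside; z up along its axis.
- cream_tin: round screw tin with a white body and a pale cream-pink lid, 54 mm across the lid (body 2 mm less), 24 mm high, the lid taking the top 9 mm; about 60 g, solid, stable when gripped across the lid. At the start second from the bottom, under the red tin; its edge stands out 8 to 12 mm from under it on one side. Origin: centre of its underside; z up along its axis.
- blue_tin: round screw tin with a white body and a blue lid, 58 mm across the lid (body 2 mm less), 26 mm high, the lid taking the top 10 mm; about 60 g, solid, stable when gripped across the lid. At the start it is the bottom of the stack, standing on the bench; the cream tin sits 8 to 12 mm off its centre. Origin: centre of its underside; z up along its axis.
- green_holder: green round holder for the green cup, fixed to the bench: outer diameter 62 mm (plus three tiny lugs 4 mm high that stand out 5 mm more), rim 8 mm high and 6 mm wide, round recess 50 mm across with a black rubber floor 4 mm above the bench. Origin: centre of its underside, on the bench; z up.
- red_holder: red round holder for the red-lidded tin, fixed to the bench: outer diameter 80 mm (plus three tiny lugs 4 mm high that stand out 5 mm more), rim 8 mm high and 6 mm wide, round recess 68 mm across with a black rubber floor 4 mm above the bench. Origin: centre of its underside, on the bench; z up.
- cream_holder: pale cream-pink round holder for the cream-lidded tin, fixed to the bench: outer diameter 84 mm (plus three tiny lugs 4 mm high that stand out 5 mm more), rim 8 mm high and 6 mm wide, round recess 72 mm across with a black rubber floor 4 mm above the bench. Origin: centre of its underside, on the bench; z up.
- blue_holder: blue round holder for the blue-lidded tin, fixed to the bench: outer diameter 88 mm (plus three tiny lugs 4 mm high that stand out 5 mm more), rim 8 mm high and 6 mm wide, round recess 76 mm across with a black rubber floor 4 mm above the bench. Origin: centre of its underside, on the bench; z up.
- yellow_model: yellow plaster tooth-arch model, 59x62x31 mm, loose, standing near the front edge of the bench; leave it alone. Origin: centre of its underside.
- blue_cap_bottle: white bottle with a blue cap, 38 mm across, 86 mm high, loose, standing at the back, to the right of the control unit; leave it alone. Origin: centre of its underside.
Mind the look-alikes: they are no part of the job. What is meant by the red_tin is not purple or turquoise, and is the larger of those in its own colour.

How it is judged:
On the way, in this order (a step that is already met when the one before it is completed fails the run):
1. the green cup is in the green holder, let go (horizontal distance between green_cup and green_holder below 0.0115 m and z of green_cup in the frame of green_holder below 0.0065 m and angle between green_cup's own z axis and vertical below 0.08 rad and contact force between the fingers and green_cup below 0.05 N and linear speed of green_cup below 0.02 m/s), for 0.2 s.
2. the red-lidded tin is in the red holder, let go (horizontal distance between red_tin and red_holder below 0.0115 m and z of red_tin in the frame of red_holder below 0.0065 m and angle between red_tin's own z axis and vertical below 0.08 rad and contact force between the fingers and red_tin below 0.05 N and linear speed of red_tin below 0.02 m/s), for 0.2 s.
3. the cream-lidded tin is in the cream holder, let go (horizontal distance between cream_tin and cream_holder below 0.0115 m and z of cream_tin in the frame of cream_holder below 0.0065 m and angle between cream_tin's own z axis and vertical below 0.08 rad and contact force between the fingers and cream_tin below 0.05 N and linear speed of cream_tin below 0.02 m/s), for 0.2 s.
4. the blue-lidded tin is in the blue holder, let go (horizontal distance between blue_tin and blue_holder below 0.0115 m and z of blue_tin in the frame of blue_holder below 0.0065 m and angle between blue_tin's own z axis and vertical below 0.08 rad and contact force between the fingers and blue_tin below 0.05 N and linear speed of blue_tin below 0.02 m/s), for 0.2 s.
At the end, for the whole second after the job is handed in: Green cup in the green holder, red, cream and blue tins in the holders of their colours: each within 11.5 mm of its holder's centre, flat on the recess floor (underside less than 6.5 mm above the bench), upright within 0.08 rad, released and at rest (all of step 1 and all of step 2 and all of step 3 and all of step 4); the robot touches nothing.
It fails at once if a piece of the stack is tipped over (more than 0.6 rad) (angle between any of green_cup, red_tin, cream_tin, blue_tin's own z axis and vertical above 0.6 rad).
It fails at once if a piece of the stack is dropped (falls freely by more than about 25 mm) ((linear speed of green_cup above 0.7 m/s and contact force between anything else and green_cup below 0.01 N) or (linear speed of red_tin above 0.7 m/s and contact force between anything else and red_tin below 0.01 N) or (linear speed of cream_tin above 0.7 m/s and contact force between anything else and cream_tin below 0.01 N) or (linear speed of blue_tin above 0.7 m/s and contact force between anything else and blue_tin below 0.01 N)).
It fails at once if the yellow model or the blue-capped bottle is pushed away by more than 15 mm or tipped (distance of any of yellow_model, blue_cap_bottle from where it was at the start of the episode above 0.015 m or angle between any of yellow_model, blue_cap_bottle's own z axis and vertical above 0.3 rad).
It also fails if it takes over 96 s, if anything falls off the work surface, if the arm or the gripper's body presses on something with over 40 N, if the wrist force passes 120 N, or if a joint passes its speed limit or range.

## Robot

A 6-joint arm with a two-finger parallel gripper is mounted at the origin on a cart in front of the work surface, level with it; the furniture and walls round the work are solid. World frame = base frame: x ahead of the robot, y to its left, z up, the work surface at z = 0. Lengths are in m, angles in rad, forces in N, time in s.
With the tool pointing down it reaches from about 0.275 to 0.75 m from the base axis. Payload 10.2 kg.
Tool frame: the origin (TCP) lies between the finger pads; the fingertips stand 14 mm ahead of it and the grasp point (between the pads) lies 5 mm behind it; y points along the fingers, x is the direction in which the jaws open and shut, and the axes are right-handed (so a half turn about y gives the same grasp; the last joint's range is limited). The gripper opens to 85 mm and grips with 20 to 120 N. Pads are 22 mm wide; open, the fingers measure 114 mm over their backs; the gripper's body (76 mm by 85 mm) begins 54 mm behind the grasp point. The pads swing forward as they close: fully open they stand 13 mm farther back than shut.
Start: joints at [-1.545, 0.313, 1.498, -0, 1.331, -0.223], TCP at [0.129, -0.509, 0.245] pointing down, gripper open.
Joint ranges: [-2.94, 2.94], [-0.97, 2.17], [0.19, 2.56], [-1.23, 4.37], [0.02, 3.11], [-2.88, 2.88]. Speed limits (rad/s): [2.39, 2.39, 3.01, 3.14, 3.14, 3.14].

## Interface

Orientations are given as a unit quaternion [w, x, y, z].
In Python, from workcell import status, snapshot, workorder, spot_in, outline_of, pinpoint gives the robot as it stands. The module is installed in compiled form; this text tells all that it offers.
- The arm moves only by the tool move_arm, never from a script. Its argument "moves" is a list that holds one entry, the list of rows, each a list of 7 numbers: the opening, from 0 (shut) to 1 (fully open), then the shift along the tool's x, y, z in mm, then the turn, a rotation vector about the tool's x, y, z in rad. In form: [[[jaw, dx, dy, dz, rx, ry, rz], ...]]. A call has 1 to 20 rows; each row shifts and turns the commanded pose from where the row before left it, along the tool's axes as they then stand; what a row does not reach is not made up. A row lasts 1/12 s, in which the tool goes at most 41.7 mm and 7.16 degrees, less where a joint would pass 70% of its speed; a pose out of reach is approached as far as the arm can. A call with a gripper value outside its range is refused whole. The fingers move at their own pace and stop on an object; "grip_force" is the grip in N (left out, the last holds). Time passes only in rows, so rows that do not move let the fingers close. It gives the time, the measured TCP pose, the force and the opening at its end, in the units of the state.
- status.get_state(): the state, without advancing time (a new reading comes with each control period).
- snapshot(name): name is "scene" or "top" or "wrist"; returns a dict with "image" (384x512x3 uint8, red, green, blue), "camera_matrix" (3x3 intrinsics, pixels), "extrinsics" (4x4, takes a point from camera to world coordinates); the wrist camera has in their place "mount" (4x4, takes a point from camera to tool coordinates, whose origin is the TCP and whose axes are the tool frame's). Camera axes: x right, y up, looking along -z (the intrinsics and any distortion apply to the point x, -y, -z); pixel columns grow to the right and rows downward; lengths in m; the calibration is good to about 2 mm. A picture is of the moment at which its call begins: read the wrist's pose just before it. There is no depth.
- workorder.sign_off(): hands the job in, once; it reports no verdict.
Trained networks look in the newest picture that a camera, given by its name, has taken for a name from the list of things; names that differ only in an ending like _2 or _b are one class to them, and where a whole thing is asked for, a point or a joint stands for the part that bears it (a point fixed in the world has none). Each returns a list of dicts, best first, with "score" (0 to 1); they miss things now and then, are a little off and sometimes report something else, mostly with a low value. They report only what shows in the picture. A call takes as long as a camera call. They do not tell look-alikes from the thing itself.
- spot_in(camera, target): "location" ([column, row] as shares, 0 to 1, of the picture: columns of its width, rows of its height, amid what is visible of it).
- outline_of(camera, target): "pixels" (384x512 bool, what is visible of it) and "location" ([column, row] as shares, 0 to 1, of the picture: columns of its width, rows of its height, amid what is visible of it).
- pinpoint(camera, target): "location" ([column, row] as shares, 0 to 1, of the picture: columns of its width, rows of its height: a listed point, or the origin of a listed thing).
The state is a dict: "t": time; "joints": joint angles; "joint_vel": joint speeds; "joint_efforts": joint torques, N m; "position": TCP position; "eef_rot": TCP orientation; "force": force on the tool from outside, world axes, zero at the start; "ft_torque": the same for the moment, N m; "gripper_width": finger opening in m.
Only numpy, scipy, OpenCV 4.12 (cv2) and the standard library are available. Lean on these libraries where they do the work, as an engineer would, in place of code of your own. Each camera call takes 0.05 s, during which the arm holds its last target.

## Working session

There is one attempt and no reset: what is moved stays moved. The work goes in short steps, Python scripts to look and compute and a tool call to move; the robot and the scene stay as the last step left them, time stands still between calls to the robot, and variables do not carry over. Pictures are saved under pics/ and viewed, and the job is handed in when it is done.

Besides the shell and the picture viewer there is one more tool, called after ">>>" as name(argument=value, ...), one argument or row to a line, values as JSON. move_arm: Moves the arm, as the interface text tells. Its arguments: {"type":"object","properties":{"moves":{"type":"array"},"grip_force":{"type":"number"}},"required":["moves"]}

```bash
mkdir -p pics; python3 - <<'E'
from workcell import status, snapshot
import cv2, numpy as np
s=status.get_state(); print({k:np.round(v,4).tolist() for k,v in s.items()})
for n in ("scene","top","wrist"):
    p=snapshot(n); cv2.imwrite(f"pics/{n}0.png",cv2.cvtColor(p["image"],cv2.COLOR_RGB2BGR))
    print(n,[ (k,np.round(v,4).tolist()) for k,v in p.items() if k!="image"])
E
```

```text
{'t': 0.0, 'joints': [-1.5454, 0.3135, 1.4984, -0.0, 1.331, -0.2234], 'joint_vel': [0.0011, -0.0001, 0.0007, -0.0013, -0.0005, -0.0009], 'joint_efforts': [-0.0006, -41.2262, -25.9744, -0.0002, 0.0042, 0.0], 'position': [0.1292, -0.5086, 0.2447], 'eef_rot': [0.5585, -0.5578, 0.4344, -0.4338], 'force': [-1.0315, -0.8004, -1.0044], 'ft_torque': [0.006, 0.0201, 0.0056], 'gripper_width': 0.0855}
scene [('camera_matrix', [[401.0543, 0.0, 255.6528], [0.0, 401.0543, 185.8428], [0.0, 0.0, 1.0]]), ('extrinsics', [[0.6731, 0.3202, -0.6667, -0.1506], [-0.7395, 0.3031, -0.601, -0.9729], [0.0097, 0.8975, 0.4408, 0.565], [0.0, 0.0, 0.0, 1.0]])]
top [('camera_matrix', [[416.6957, 0.0, 258.5507], [0.0, 416.6957, 194.9375], [0.0, 0.0, 1.0]]), ('extrinsics', [[-0.0205, 0.9941, -0.1064, 0.4522], [-0.9996, -0.0222, -0.0148, -0.3285], [-0.0171, 0.106, 0.9942, 1.1503], [0.0, 0.0, 0.0, 1.0]])]
wrist [('camera_matrix', [[279.5421, 0.0, 256.8593], [0.0, 279.5421, 191.5034], [0.0, 0.0, 1.0]]), ('mount', [[1.0, -0.0007, 0.0003, 0.0004], [0.0005, 0.2814, -0.9596, -0.1279], [0.0006, 0.9596, 0.2814, 0.0713], [0.0, 0.0, 0.0, 1.0]])]
```

View pics/scene0.png

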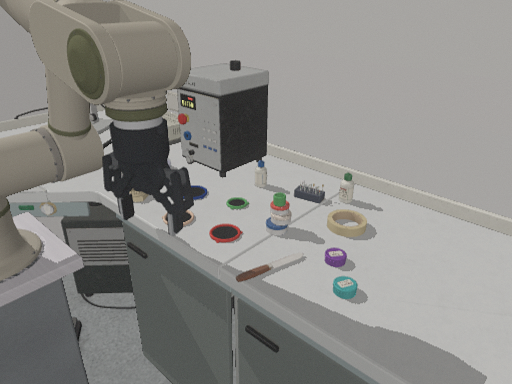

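View pics/top0.png

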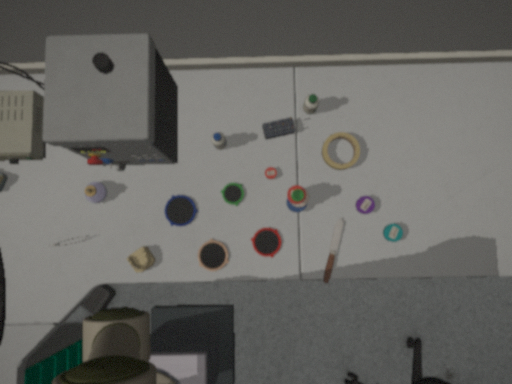

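View pics/wrist0.png

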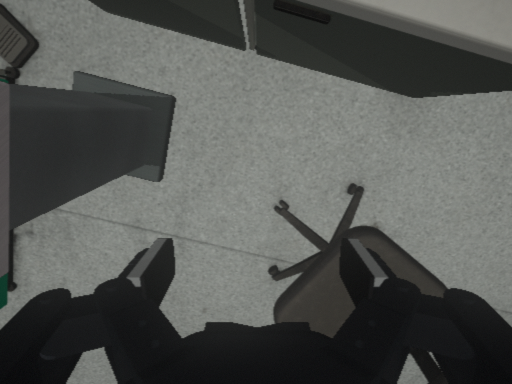

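```bash
cat > h.py <<'E'
import numpy as np, cv2
from workcell import status, snapshot, spot_in, outline_of, pinpoint
from scipy.spatial.transform import Rotation as Ro
def tcp():
    s=status.get_state(); q=s["eef_rot"]; T=np.eye(4); T[:3,:3]=Ro.from_quat([q[1],q[2],q[3],q[0]]).as_matrix(); T[:3,3]=s["position"]; return T,s
def snap(n):
    T,s=tcp(); p=snapshot(n); E=T@np.array(p["mount"]) if n=="wrist" else np.array(p["extrinsics"])
    return p["image"],np.array(p["camera_matrix"]),E
def back(K,E,uv,z):
    u,v=uv; d=E[:3,:3]@np.array([(u-K[0,2])/K[0,0],-(v-K[1,2])/K[1,1],-1]); o=E[:3,3]
    return o+d*(z-o[2])/d[2]
def proj(K,E,P):
    c=np.linalg.inv(E)@np.append(P,1); return K[0,0]*c[0]/-c[2]+K[0,2], K[1,1]*(-c[1])/-c[2]+K[1,2]
def save(im,name): cv2.imwrite("pics/"+name,cv2.cvtColor(im,cv2.COLOR_RGB2BGR))
E
python3 - <<'E'
from h import *
Z=dict(green_cup=.085,red_tin=.072,cream_tin=.05,blue_tin=.026,green_holder=.006,red_holder=.006,cream_holder=.006,blue_holder=.006,yellow_model=.015,blue_cap_bottle=.043)
for cam in ("top","scene"):
    im,K,E=snap(cam)
    for n,z in Z.items():
        for d in outline_of(cam,n)[:3]:
            m=d["pixels"]; ys,xs=np.nonzero(m); 
            uv=((xs.min()+xs.max())/2,(ys.min()+ys.max())/2)
            c=back(K,E,uv,z); 
            l=back(K,E,(xs.min()-.5,uv[1]),z);r=back(K,E,(xs.max()+.5,uv[1]),z)
            print(cam,n,round(d["score"],2),np.round(uv,1),m.sum(),np.round(c,4),"w",round(np.linalg.norm(l-r),4))
        
im,K,E=snap("top"); c=cv2.resize(im[90:270,120:420],None,fx=2.6,fy=2.6,interpolation=cv2.INTER_CUBIC); save(c,"topc.png")
im,K,E=snap("scene"); c=cv2.resize(im[150:310,120:380],None,fx=3,fy=3,interpolation=cv2.INTER_CUBIC); save(c,"scenec.png")
E
```

```text
top green_cup 0.68 [297. 194.] 122 [ 0.5664 -0.4115  0.085 ] w 0.0333
top red_tin 0.74 [364.5 204. ] 286 [ 0.5378 -0.5859  0.072 ] w 0.0515
top red_tin 0.69 [392.5 232. ] 303 [ 0.4643 -0.654   0.072 ] w 0.051
top red_tin 0.55 [270.5 172. ] 106 [ 0.6272 -0.345   0.072 ] w 0.0314
top green_holder 0.59 [232.5 193. ] 389 [ 0.5816 -0.2396  0.006 ] w 0.0609
top red_holder 0.64 [266.  240.5] 742 [ 0.4491 -0.3293  0.006 ] w 0.0846
top cream_holder 0.68 [212.5 254. ] 804 [ 0.4155 -0.1827  0.006 ] w 0.0874
top blue_holder 0.66 [181.5 209.5] 822 [ 0.5389 -0.098   0.006 ] w 0.0942
top yellow_model 0.62 [141. 258.] 468 [0.4089 0.0104 0.015 ] w 0.0735
top blue_cap_bottle 0.53 [218.  140.5] 180 [ 0.7217 -0.205   0.043 ] w 0.0408
scene red_tin 0.88 [335.5 256.5] 367 [ 0.464  -0.6423  0.072 ] w 0.0454
scene red_tin 0.82 [344. 287.] 483 [ 0.3937 -0.7048  0.072 ] w 0.0464
scene red_tin 0.61 [279.  207.5] 185 [ 0.544  -0.4266  0.072 ] w 0.0479
scene cream_tin 0.65 [280.5 217.5] 204 [ 0.5378 -0.4375  0.05  ] w 0.0503
scene blue_tin 0.67 [276.5 226. ] 242 [ 0.5302 -0.4318  0.026 ] w 0.0558
scene green_holder 0.62 [236.5 203. ] 179 [ 0.5729 -0.2464  0.006 ] w 0.0581
scene red_holder 0.91 [225.  232.5] 479 [ 0.4412 -0.3358  0.006 ] w 0.0841
scene cream_holder 0.6 [178. 217.] 160 [ 0.4074 -0.1867  0.006 ] w 0.084
scene cream_holder 0.27 [236.5 202. ] 235 [ 0.5773 -0.2422  0.006 ] w 0.0642
scene blue_holder 0.46 [199. 192.] 156 [ 0.5442 -0.1137  0.006 ] w 0.0457
scene yellow_model 0.56 [138. 195.] 157 [ 0.3968 -0.0118  0.015 ] w 0.0499
scene blue_cap_bottle 0.61 [260.5 173. ] 274 [ 0.7175 -0.2104  0.043 ] w 0.0379
```

View pics/topc.png

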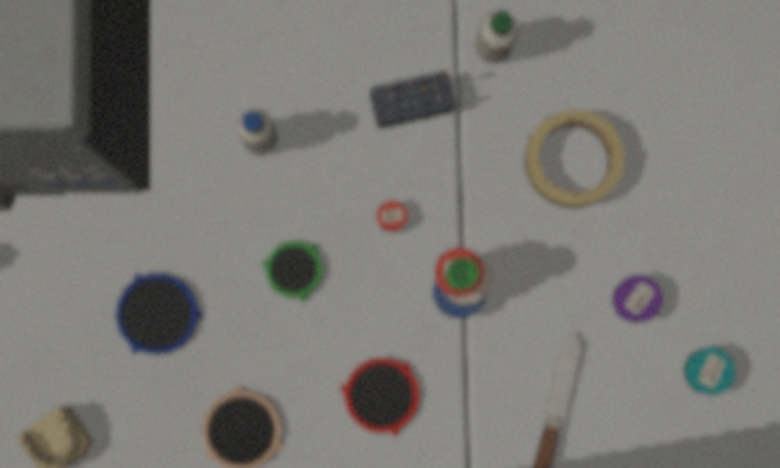

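View pics/scenec.png

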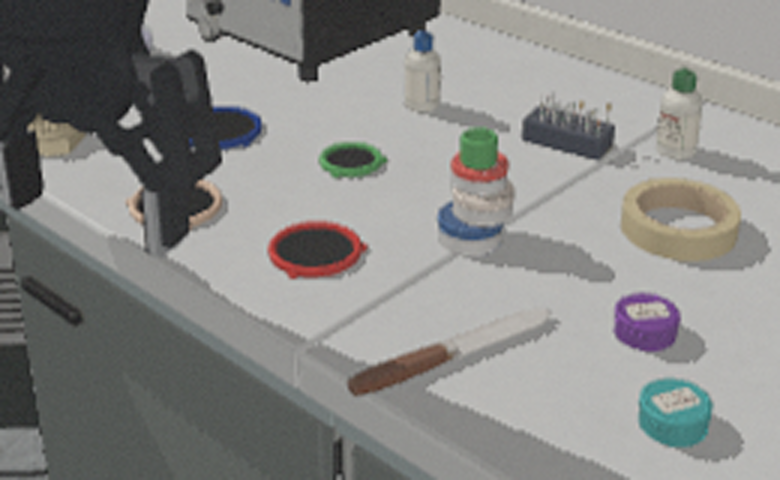

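```bash
python3 - <<'E'
from h import *
im,K,E=snap("scene"); print("foot",back(K,E,(222,172),0),"front-left bottom",back(K,E,(183,150),0))
im,K,E=snap("top"); print([np.round(back(K,E,(177,162),z),3) for z in (0,.2,.3)],[np.round(back(K,E,(50,162),z),3) for z in (.2,.3)])
print("small red",back(K,E,(271.5,173),.018))
E
```

```text
foot [ 0.70418526 -0.04621219  0.        ] front-left bottom [0.74344272 0.2153508  0.        ]
[array([ 0.673, -0.084,  0.   ]), array([ 0.635, -0.127,  0.2  ]), array([ 0.616, -0.148,  0.3  ])] [array([0.642, 0.171, 0.2  ]), array([0.622, 0.118, 0.3  ])]
small red [ 0.63310559 -0.34851656  0.018     ]
```

>>> move_arm(
  moves=[
    [[1, 1, 3, 15, 0, 0, 0], [1, 1, 3, 28, 0, 0, 0], [1, 1, 4, 38, 0, 0, 0], [1, 1, 4, 38, 0, 0, 0], [1, 1, 4, 38, 0, 0, 0], [1, 1, 4, 38, 0, 0, 0], [1, 1, 4, 38, 0, 0, 0], [1, 1, 4, 38, 0, 0, 0], [1, 1, 4, 38, 0, 0, 0], [1, 1, 4, 38, 0, 0, 0], [1, 1, 3, 38, 0, 0, 0], [1, 1, 3, 28, 0, 0, 0], [1, 1, 3, 20, 0, 0, 0], [1, 1, 3, 8, 0, 0, 0], [1, 0, 0, 0, 0, 0, 0], [1, 0, 0, 0, 0, 0, 0]],
  ],
)

```text
t: 2.78
position: [0.5594, -0.4141, 0.1949]
eef_rot: [-0.558, 0.558, -0.434, 0.434]
force: [-0.2, -0.3, 0.3]
gripper_width: 0.0853
```

```bash
python3 - <<'E'
from h import *
im,K,E=snap("wrist"); save(im,"w1.png")
for n,z in dict(green_cup=.098,red_tin=.072,cream_tin=.05,blue_tin=.026).items():
    for d in outline_of("wrist",n)[:2]:
        m=d["pixels"]; ys,xs=np.nonzero(m); uv=((xs.min()+xs.max())/2,(ys.min()+ys.max())/2)
        print(n,round(d["score"],2),[xs.min(),xs.max(),ys.min(),ys.max()],np.round(back(K,E,uv,z),4))
E
```

```text
green_cup 0.65 [np.int64(237), np.int64(272), np.int64(169), np.int64(209)] [ 0.5663 -0.4106  0.098 ]
red_tin 0.9 [np.int64(379), np.int64(427), np.int64(205), np.int64(248)] [ 0.5579 -0.561   0.072 ]
red_tin 0.87 [np.int64(195), np.int64(227), np.int64(74), np.int64(108)] [ 0.6335 -0.3555  0.072 ]
cream_tin 0.52 [np.int64(268), np.int64(289), np.int64(153), np.int64(203)] [ 0.57  -0.434  0.05 ]
```

View pics/w1.png

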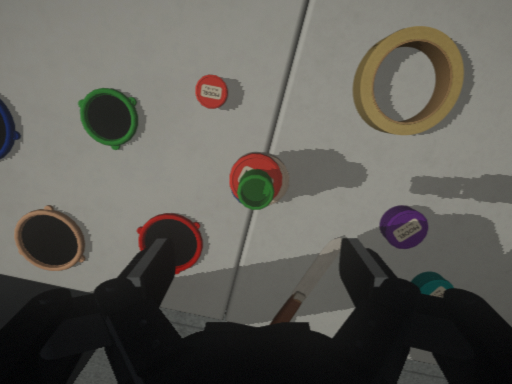

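```bash
cat >> h.py <<'E'
from scipy.optimize import least_squares
def mask(im,col):
    hsv=cv2.cvtColor(im,cv2.COLOR_RGB2HSV); h,s,v=[hsv[...,i].astype(int) for i in range(3)]
    return {"red":((h<7)|(h>172))&(s>120)&(v>60),"green":(h>45)&(h<80)&(s>110)&(v>40),"blue":(h>105)&(h<125)&(s>120)&(v>30),"cream":(h>=3)&(h<20)&(s>45)&(v>120)}[col]
def comps(m,amin=60):
    n,l,st,c=cv2.connectedComponentsWithStats(m.astype(np.uint8)); return [(l==i,st[i],c[i]) for i in range(1,n) if st[i][4]>amin]
def circ(K,E,m,z,r):
    """robust fit of known-radius circle in plane z to outer contour of m"""
    cs,_=cv2.findContours(cv2.resize(m.astype(np.uint8)*255,None,fx=4,fy=4,interpolation=cv2.INTER_LINEAR)//128,cv2.RETR_EXTERNAL,cv2.CHAIN_APPROX_NONE)
    c=max(cs,key=len)[:,0,:]; P=np.array([back(K,E,((u+.5)/4-.5,(v+.5)/4-.5),z)[:2] for u,v in c])
    f=lambda p:np.hypot(*(P-p[:2]).T)-(p[2] if len(p)>2 else r)
    a=least_squares(f,P.mean(0),loss="soft_l1",f_scale=.001); b=least_squares(f,np.append(P.mean(0),r),loss="soft_l1",f_scale=.001)
    return np.round(a.x,4),np.round(b.x,4),round(float(np.abs(f(a.x)).mean()),4)
E
python3 - <<'E'
from h import *
for cam in ("wrist","top"):
    im,K,E=snap(cam)
    for col in ("red","green","blue","cream"):
        for m,st,c in comps(mask(im,col)):
            print(cam,col,np.round(c),st[4],end=" ")
            w=back(K,E,c,.008); 
            r={"red":.040,"green":.031,"blue":.044,"cream":.042}[col]
            print("holder",*circ(K,E,m,.008,r)," lid",*circ(K,E,m,{"red":.072,"green":.098,"blue":.026,"cream":.05}[col],{"red":.025,"green":.016,"blue":.029,"cream":.027}[col]))
E
```

```text
wrist red [211.  91.] 588 holder [ 0.6014 -0.3578] [ 0.6344 -0.3449  0.0168] 0.0102  lid [ 0.6151 -0.3625] [ 0.6332 -0.3555  0.0134] 0.0078
wrist red [255. 169.] 963 holder [ 0.5299 -0.4191] [ 0.5533 -0.414   0.0294] 0.0088  lid [ 0.5672 -0.4109] [ 0.5685 -0.4106  0.0233] 0.0039
wrist red [174. 236.] 817 holder [ 0.4466 -0.3313] [ 0.4479 -0.3319  0.038 ] 0.0038  lid [ 0.4859 -0.3453] [ 0.4845 -0.3451  0.0302] 0.0041
wrist green [110. 116.] 827 holder [ 0.5808 -0.242 ] [ 0.5808 -0.2418  0.0299] 0.0015  lid [ 0.5954 -0.2871] [ 0.5944 -0.2861  0.0214] 0.0057
wrist green [255. 189.] 914 holder [ 0.5301 -0.4113] [ 0.5393 -0.417   0.0214] 0.0079  lid [ 0.5648 -0.4112] [ 0.5648 -0.4113  0.0153] 0.0008
wrist blue [  5. 131.] 249 holder [ 0.537  -0.0928] [ 0.537  -0.0914  0.0452] 0.0023  lid [ 0.5435 -0.1739] [ 0.5422 -0.1086  0.0428] 0.0054
wrist cream [207.  91.] 333 holder [ 0.6362 -0.3788] [ 0.6336 -0.3429  0.0144] 0.0065  lid [ 0.6346 -0.3709] [ 0.6329 -0.3502  0.0124] 0.0053
wrist cream [245. 168.] 437 holder [ 0.5374 -0.43  ] [ 0.5528 -0.4093  0.0251] 0.0059  lid [ 0.5577 -0.4152] [ 0.5628 -0.4078  0.0217] 0.0044
wrist cream [ 46. 240.] 610 holder [ 0.4121 -0.1832] [ 0.4123 -0.1833  0.0407] 0.0012  lid [ 0.442  -0.2115] [ 0.441  -0.2118  0.0353] 0.0083
top red [ 94. 160.] 77 holder [0.7166 0.1398] [0.6824 0.148  0.0137] 0.0068  lid [0.6871 0.1175] [0.6695 0.1213 0.0129] 0.0061
```

>>> move_arm(
  moves=[
    [[1, -1, 10, 4, 0, 0, 0], [1, -0.5, 20, 2, 0, 0, 0], [1, 0, 25, 0, 0, 0, 0], [1, 0, 25, 0, 0, 0, 0], [1, 0, 14, 0, 0, 0, 0], [1, 0, 8, 0, 0, 0, 0], [0.6, 0, 0, 0, 0, 0, 0], [0.4, 0, 0, 0, 0, 0, 0], [0.3, 0, 0, 0, 0, 0, 0], [0, 0, 0, 0, 0, 0, 0], [0, 0, 0, 0, 0, 0, 0], [0, 0, 0, 0, 0, 0, 0], [0, 0, 0, 0, 0, 0, 0], [0, 0, 0, 0, 0, 0, 0]],
  ],
  grip_force=30,
)

```text
t: 4.3
position: [0.566, -0.4111, 0.0947]
eef_rot: [-0.558, 0.558, -0.433, 0.435]
force: [-0.8, 2.0, 6.2]
gripper_width: 0.031
```

>>> move_arm(
  moves=[
    [[0, 0, -4, 0, 0, 0, 0], [0, 0, -10, 0, 0, 0, 0], [0, 0, -20, 0, 0, 0, 0], [0, 0, -25, 0, 0, 0, 0], [0, 0, -25, 0, 0, 0, 0], [0, 0, -16, 0, 0, 0, 0], [0, 0, 0, 0, 0, 0, 0], [0, 0, 0, 0, 0, 0, 0]],
  ],
)

```text
t: 4.97
position: [0.5656, -0.411, 0.194]
eef_rot: [-0.558, 0.558, -0.434, 0.435]
force: [0.6, -0.3, -0.9]
gripper_width: 0.0315
```

```bash
python3 - <<'E'
from h import *
im,K,E=snap("wrist"); save(im,"w2.png"); print(tcp()[0][:3,3], tcp()[1]["force"],tcp()[1]["gripper_width"])
E
```

```text
[ 0.56531461 -0.410692    0.19248565] [-0.06354022  0.12213154 -0.07834944] 0.03164678571609062
```

View pics/w2.png

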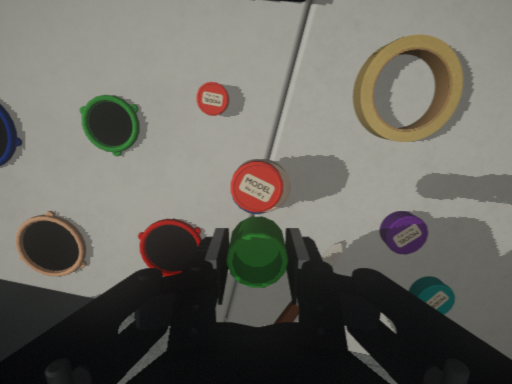

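```bash
python3 - <<'E'
from h import *
im,K,E=snap("wrist")
m=mask(im,"red"); 
for mm,st,c in comps(m): print(np.round(c),st[4],"lid",*circ(K,E,mm,.072,.025),"hold",*circ(K,E,mm,.008,.040))
for mm,st,c in comps(mask(im,"green")): print(np.round(c),st[4],"hold",*circ(K,E,mm,.008,.031))
T,_=tcp(); print(np.round(T[:3,:3],3), T[:3,:3].T@(np.array([.581,-.241,.13])-T[:3,3])*1000)
E
```

```text
[213.  98.] 589 lid [ 0.6158 -0.3608] [ 0.6343 -0.3549  0.0134] 0.0078 hold [ 0.6    -0.3539] [ 0.6342 -0.3449  0.0168] 0.0102
[257. 186.] 1519 lid [ 0.5682 -0.4106] [ 0.5682 -0.4106  0.0244] 0.0006 hold [ 0.551  -0.4248] [ 0.5511 -0.4149  0.0307] 0.0085
[165. 240.] 736 lid [ 0.4869 -0.3429] [ 0.4877 -0.3434  0.0287] 0.0036 hold [ 0.4477 -0.3332] [ 0.4499 -0.3305  0.0362] 0.0042
[111. 122.] 806 hold [ 0.5808 -0.2418] [ 0.5809 -0.2416  0.0298] 0.0016
[257. 254.] 3205 hold [ 0.4769 -0.4336] [ 0.4656 -0.4364  0.0426] 0.0104
[[ 0.246 -0.002  0.969]
 [-0.969  0.002  0.246]
 [-0.002 -1.    -0.001]] [-160.30317209   62.0465803    57.14996306]
```

>>> move_arm(
  moves=[
    [[0, -8, 0, 3, 0, 0, 0], [0, -20, 5, 7, 0, 0, 0], [0, -28, 5, 10, 0, 0, 0], [0, -30, 8, 10, 0, 0, 0], [0, -30, 10, 10, 0, 0, 0], [0, -26, 10, 10, 0, 0, 0], [0, -14, 10, 5, 0, 0, 0], [0, -4, 10, 2, 0, 0, 0], [0, 0, 4, 0, 0, 0, 0], [0, 0, 0, 0, 0, 0, 0], [0, 0, 0, 0, 0, 0, 0]],
  ],
)

```text
t: 5.98
position: [0.5812, -0.2429, 0.1311]
eef_rot: [-0.558, 0.558, -0.434, 0.434]
force: [-0.1, -0.3, -1.4]
gripper_width: 0.0313
```

```bash
python3 - <<'E'
from h import *
im,K,E=snap("wrist"); save(im,"w3.png"); T,_=tcp(); print(T[:3,3])
for mm,st,c in comps(mask(im,"green")): print(np.round(c),st,"hold",*circ(K,E,mm,.008,.031))
E
```

```text
[ 0.58140091 -0.24306047  0.13155545]
[256. 235.] [ 220  157   68  130 4496] hold [ 0.5601 -0.2469] [ 0.5447 -0.2513  0.0506] 0.0205
```

View pics/w3.png

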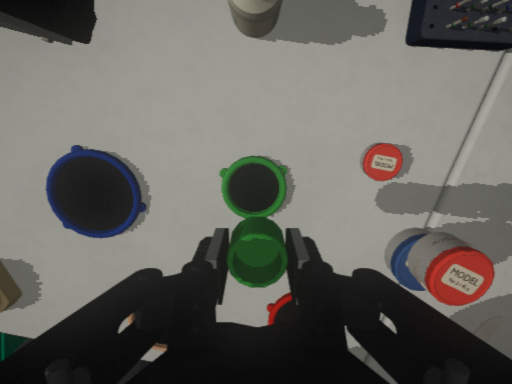

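```bash
python3 - <<'E'
from h import *
im,K,E=snap("wrist"); T,_=tcp(); print(T[:3,3])
m=mask(im,"green"); m[217:]=0
print("green",*circ(K,E,m,.008,.031))
for mm,st,c in comps(mask(im,"blue")): print(np.round(c),st[4],"hold",*circ(K,E,mm,.008,.044))
E
```

```text
[ 0.5814347  -0.24298966  0.13173837]
green [ 0.5821 -0.2399] [ 0.5817 -0.24    0.0298] 0.0015
[ 94. 193.] 1466 hold [ 0.5376 -0.0948] [ 0.5375 -0.0951  0.0427] 0.0014
[403. 267.] 632 hold [ 0.559 -0.445] [ 0.5464 -0.4238  0.0281] 0.0052
```

>>> move_arm(
  moves=[
    [[0, -2, 10, 1, 0, 0, 0], [0, -0.5, 20, 0, 0, 0, 0], [0, 0, 25, 0, 0, 0, 0], [0, 0, 20, 0, 0, 0, 0], [0, 0, 14, 0, 0, 0, 0], [0, 0, 8, 0, 0, 0, 0], [0, 0, 4, 0, 0, 0, 0], [0, 0, 2, 0, 0, 0, 0], [0, 0, 0, 0, 0, 0, 0], [0, 0, 0, 0, 0, 0, 0]],
  ],
)

```text
t: 6.92
position: [0.5822, -0.2394, 0.0292]
eef_rot: [0.558, -0.558, 0.434, -0.435]
force: [0.3, -0.5, -1.7]
gripper_width: 0.0311
```

>>> move_arm(
  moves=[
    [[0, 0, 1, 0, 0, 0, 0], [0, 0, 1, 0, 0, 0, 0], [0, 0, 0.5, 0, 0, 0, 0], [0, 0, 0.5, 0, 0, 0, 0], [0, 0, 0, 0, 0, 0, 0]],
  ],
)

```text
t: 7.33
position: [0.5822, -0.2393, 0.0271]
eef_rot: [0.558, -0.558, 0.434, -0.435]
force: [-3.1, 2.1, 11.3]
gripper_width: 0.0315
```

>>> move_arm(
  moves=[
    [[0.42, 0, 0, 0, 0, 0, 0], [0.5, 0, 0, 0, 0, 0, 0], [0.6, 0, 0, 0, 0, 0, 0], [0.7, 0, 0, 0, 0, 0, 0], [0.7, 0, 0, 0, 0, 0, 0], [0.8, 0, -5, 0, 0, 0, 0], [1, 0, -15, 0, 0, 0, 0], [1, 0, -30, 0, 0, 0, 0], [1, 0, -40, 0, 0, 0, 0], [1, 0, -40, 0, 0, 0, 0], [1, 0, -20, 0, 0, 0, 0], [1, 0, -5, 0, 0, 0, 0], [1, 0, 0, 0, 0, 0, 0]],
  ],
)

```text
t: 8.42
position: [0.5821, -0.2393, 0.1819]
eef_rot: [0.558, -0.558, 0.433, -0.435]
force: [0.7, 0.3, -0.4]
gripper_width: 0.0854
```

```bash
python3 - <<'E'
from h import *
im,K,E=snap("wrist"); save(im,"w4.png"); T,_=tcp(); print(T[:3,3])
for mm,st,c in comps(mask(im,"green")): print(np.round(c),st[4],"hold",*circ(K,E,mm,.008,.031),"cup",*circ(K,E,mm,.03,.016))
for mm,st,c in comps(mask(im,"red")): print(np.round(c),st[4],"lid",*circ(K,E,mm,.072,.025),"hold",*circ(K,E,mm,.008,.04))
for mm,st,c in comps(mask(im,"cream")): print(np.round(c),st[4],"hold",*circ(K,E,mm,.008,.042))
E
```

```text
[ 0.58159383 -0.23897263  0.17989382]
[256. 179.] 1424 hold [ 0.581  -0.2397] [ 0.5811 -0.2397  0.0298] 0.0016 cup [ 0.5878 -0.2387] [ 0.5862 -0.2384  0.0276] 0.0119
[  3. 308.] 124 hold [0.3361 0.0594] [0.3357 0.0556 0.0276] 0.0031 cup [0.358  0.0245] [0.3587 0.0356 0.0257] 0.003
[364. 155.] 559 lid [ 0.6198 -0.3139] [ 0.6377 -0.3202  0.0135] 0.0077 hold [ 0.6004 -0.337 ] [ 0.6341 -0.3467  0.0171] 0.0102
[423. 247.] 1502 lid [ 0.5691 -0.4061] [ 0.5691 -0.406   0.0254] 0.0007 hold [ 0.5385 -0.4527] [ 0.547  -0.4556  0.0322] 0.0071
[300. 293.] 1029 lid [ 0.4937 -0.3059] [ 0.4913 -0.3065  0.0315] 0.0066 hold [ 0.4483 -0.3292] [ 0.4483 -0.3292  0.0399] 0.0009
[364. 155.] 221 hold [ 0.5972 -0.328 ] [ 0.6327 -0.3467  0.0131] 0.0057
[428. 250.] 274 hold [ 0.5145 -0.4505] [ 0.5448 -0.4594  0.0202] 0.0088
[430. 262.] 117 hold [ 0.5573 -0.4504] [ 0.5458 -0.4573  0.0309] 0.0031
[195. 297.] 362 hold [ 0.4124 -0.1794] [ 0.4125 -0.1838  0.0387] 0.0026
```

View pics/w4.png

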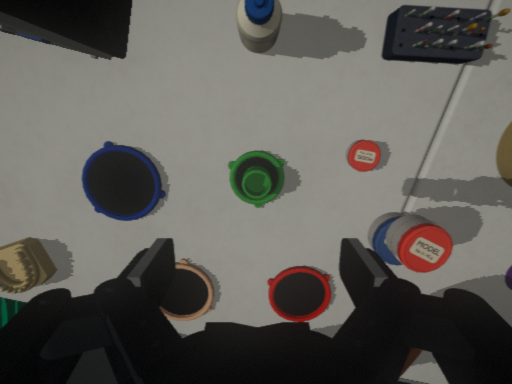

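>>> move_arm(
  moves=[
    [[1, 8, 0, -3, 0, 0, 0], [1, 20, 0, -7, 0, 0, 0], [1, 30, 0, -10, 0, 0, 0], [1, 34, 0, -11, 0, 0, 0], [1, 34, 0, -12, 0, 0, 0], [1, 24, 0, -8, 0, 0, 0], [1, 10, 0, -3, 0, 0, 0], [1, 3, 0, -1, 0, 0, 0], [1, 0, 0, 0, 0, 0, 0], [1, 0, 0, 0, 0, 0, 0]],
  ],
)

```text
t: 9.3
position: [0.5686, -0.4099, 0.1792]
eef_rot: [0.558, -0.558, 0.435, -0.433]
force: [-0.2, 0.5, 1.2]
gripper_width: 0.0854
```

```bash
cat > look.py <<'E'
from h import *
import sys
im,K,E=snap("wrist"); save(im,sys.argv[1]); T,s=tcp(); print(np.round(T[:3,3],4),np.round(s["force"],1),s["gripper_width"])
def mv(p): print("  ->",p,"tool mm",np.round(T[:3,:3].T@(np.array(p)-T[:3,3])*1000,1))
for a in sys.argv[2:]:
    col,z,r=a.split(","); z=float(z); r=float(r)
    for mm,st,c in comps(mask(im,col),200):
        f=circ(K,E,mm,z,r)
        if f[2]<.003: print(col,np.round(c),st[4],*f); mv([*f[0],T[2,3]])
E
python3 look.py w5.png red,.072,.025 cream,.05,.027 blue,.026,.029
```

```text
[ 0.5688 -0.4096  0.1798] [ 0.2 -0.5 -0.6] 0.08573650873594353
red [257. 193.] 1676 [ 0.5685 -0.4105] [ 0.5685 -0.4105  0.0245] 0.0005
  -> [np.float64(0.5685), np.float64(-0.4105), np.float64(0.1797508322027129)] tool mm [ 0.8 -0.  -0.5]
```

View pics/w5.png

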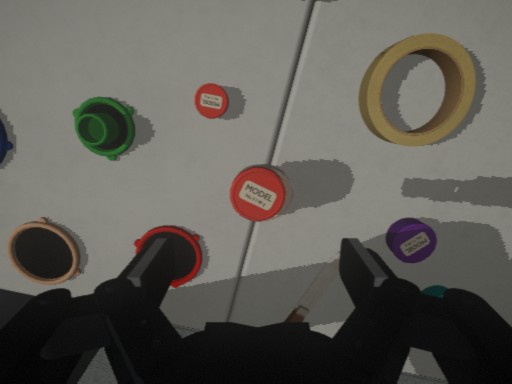

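>>> move_arm(
  moves=[
    [[1, 0.8, 10, -0.5, 0, 0, 0], [1, 0, 20, 0, 0, 0, 0], [1, 0, 28, 0, 0, 0, 0], [1, 0, 26, 0, 0, 0, 0], [1, 0, 16, 0, 0, 0, 0], [1, 0, 10, 0, 0, 0, 0], [0.75, 0, 0, 0, 0, 0, 0], [0.65, 0, 0, 0, 0, 0, 0], [0.6, 0, 0, 0, 0, 0, 0], [0.5, 0, 0, 0, 0, 0, 0], [0, 0, 0, 0, 0, 0, 0], [0, 0, 0, 0, 0, 0, 0], [0, 0, 0, 0, 0, 0, 0], [0, 0, 0, 0, 0, 0, 0]],
  ],
)

```text
t: 10.52
position: [0.569, -0.412, 0.0722]
eef_rot: [-0.558, 0.558, -0.433, 0.435]
force: [0.6, 1.4, 5.9]
gripper_width: 0.0484
```

>>> move_arm(
  moves=[
    [[0, 0, -3, 0, 0, 0, 0], [0, 0, -6, 0, 0, 0, 0], [0, 0, -15, 0, 0, 0, 0], [0, 0, -25, 0, 0, 0, 0], [0, 0, -25, 0, 0, 0, 0], [0, 0, -15, 0, 0, 0, 0], [0, 0, -6, 0, 0, 0, 0], [0, 0, 0, 0, 0, 0, 0], [0, 0, 0, 0, 0, 0, 0]],
  ],
)

```text
t: 11.27
position: [0.5681, -0.4113, 0.1644]
eef_rot: [0.558, -0.558, 0.435, -0.434]
force: [-0.3, 1.1, -1.6]
gripper_width: 0.0486
```

```bash
python3 look.py w6.png red,.008,.04 cream,.05,.027 blue,.026,.029
python3 - <<'E'
from h import *
T,_=tcp(); print(T[:3,:3].T@(np.array([.4485,-.3295,T[2,3]])-T[:3,3])*1000)
E
```

```text
[ 0.5679 -0.4112  0.1637] [-0.6  0.2 -0.6] 0.04858463335349675
[-108.57188137    0.3610541   -95.61805246]
```

View pics/w6.png

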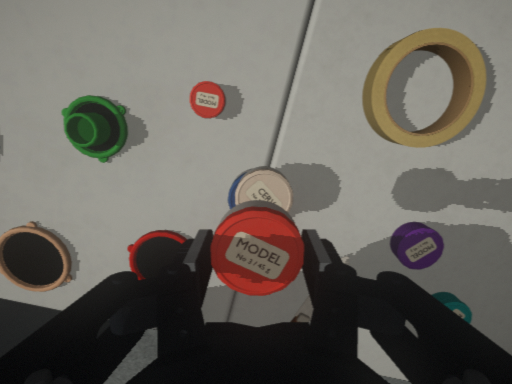

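>>> move_arm(
  moves=[
    [[0, -5, 0, -5, 0, 0, 0], [0, -13, 0, -11, 0, 0, 0], [0, -21, 0, -18, 0, 0, 0], [0, -25, 5, -22, 0, 0, 0], [0, -22, 10, -20, 0, 0, 0], [0, -14, 12, -13, 0, 0, 0], [0, -7, 12, -5, 0, 0, 0], [0, -1.7, 12, -1.5, 0, 0, 0], [0, 0, 8, 0, 0, 0, 0], [0, 0, 0, 0, 0, 0, 0], [0, 0, 0, 0, 0, 0, 0]],
  ],
)

```text
t: 12.23
position: [0.449, -0.3297, 0.1057]
eef_rot: [0.558, -0.558, 0.435, -0.434]
force: [-0.1, -0.2, -0.0]
gripper_width: 0.0486
```

```bash
python3 look.py w7.png red,.008,.04 cream,.008,.042
```

```text
[ 0.4493 -0.33    0.1063] [-0.2  0.3 -0.7] 0.048536809836544195
cream [ 78. 192.] 1678 [ 0.4126 -0.1835] [ 0.4125 -0.1836  0.041 ] 0.0012
  -> [np.float64(0.4126), np.float64(-0.1835), np.float64(0.10633030473966672)] tool mm [-151.    -0.     0.5]
```

View pics/w7.png

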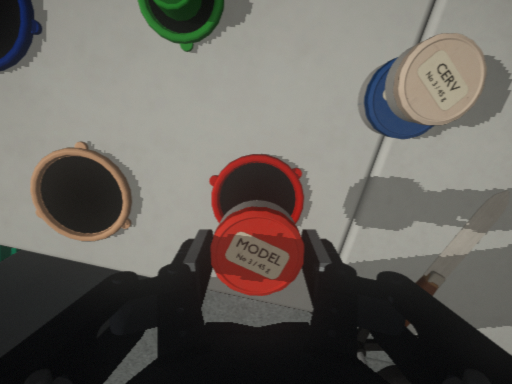

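```bash
python3 - <<'E'
from h import *
im,K,E=snap("wrist"); T,_=tcp()
m=mask(im,"red"); ys,xs=np.nonzero(m)
# outer arc points: topmost pixel per column above row 195
P=[]
for u in range(216,300):
    v=np.nonzero(m[:,u])[0]
    if len(v): P.append(back(K,E,(u,v.min()-.5),.008)[:2])
P=np.array(P); a=least_squares(lambda p:np.hypot(*(P-p).T)-.040,P.mean(0)-[.03,0],loss="soft_l1",f_scale=.001)
print(a.x,np.abs(a.fun).mean(),T[:3,3],T[:3,:3].T@(np.append(a.x,T[2,3])-T[:3,3])*1000)
E
```

```text
[ 0.44598949 -0.33137926] 0.0004613264579667419 [ 0.44936788 -0.3300468   0.10659584] [ 4.59295506e-01 -7.99330959e-04 -3.60250852e+00]
```

>>> move_arm(
  moves=[
    [[0, 0, 8, -1.5, 0, 0, 0], [0, 0, 16, 0, 0, 0, 0], [0, 0, 20, 0, 0, 0, 0], [0, 0, 16, 0, 0, 0, 0], [0, 0, 10, 0, 0, 0, 0], [0, 0, 5, 0, 0, 0, 0], [0, 0, 2, 0, 0, 0, 0], [0, 0, 1, 0, 0, 0, 0], [0, 0, 1, 0, 0, 0, 0], [0, 0, 0, 0, 0, 0, 0]],
  ],
)

```text
t: 13.17
position: [0.4478, -0.3303, 0.0278]
eef_rot: [-0.558, 0.558, -0.434, 0.434]
force: [-0.3, 0.0, -0.2]
gripper_width: 0.0483
```

>>> move_arm(
  moves=[
    [[0, 0, 1, 0, 0, 0, 0], [0, 0, 0.5, 0, 0, 0, 0], [0, 0, 0.5, 0, 0, 0, 0], [0, 0, 0, 0, 0, 0, 0]],
  ],
)

```text
t: 13.5
position: [0.4478, -0.3303, 0.0265]
eef_rot: [-0.558, 0.558, -0.434, 0.434]
force: [-2.4, 2.5, 9.3]
gripper_width: 0.0485
```

Contact with about 9 N; release and rise.

>>> move_arm(
  moves=[
    [[0.62, 0, 0, 0, 0, 0, 0], [0.7, 0, 0, 0, 0, 0, 0], [0.8, 0, 0, 0, 0, 0, 0], [0.8, 0, 0, 0, 0, 0, 0], [0.9, 0, -1, 0, 0, 0, 0], [1, 0, -5, 0, 0, 0, 0], [1, 0, -15, 0, 0, 0, 0], [1, 0, -30, 0, 0, 0, 0], [1, 0, -40, 0, 0, 0, 0], [1, 0, -35, 0, 0, 0, 0], [1, 0, -14, 0, 0, 0, 0], [1, 0, -5, 0, 0, 0, 0], [1, 0, 0, 0, 0, 0, 0], [1, 0, 0, 0, 0, 0, 0]],
  ],
)

```text
t: 14.67
position: [0.4472, -0.3297, 0.1691]
eef_rot: [0.558, -0.558, 0.435, -0.433]
force: [0.3, 0.7, -1.4]
gripper_width: 0.0852
```

```bash
python3 look.py w8.png red,.008,.04 cream,.05,.027 cream,.008,.042 blue,.026,.029
python3 - <<'E'
from h import *
im,K,E=snap("wrist"); T,_=tcp(); m=mask(im,"red")
n,l,st,c=cv2.connectedComponentsWithStats(m.astype(np.uint8))
for i in range(1,n):
    if st[i][4]>100: print(st[i],np.round(c[i]), circ(K,E,l==i,.026,.025))
E
```

```text
[ 0.4471 -0.3296  0.1687] [-0.2  0.1  0.1] 0.08545489081329082
red [258. 181.] 2805 [ 0.4463 -0.3306] [ 0.4463 -0.3306  0.0392] 0.0012
  -> [np.float64(0.4463), np.float64(-0.3306), np.float64(0.16869651258089616)] tool mm [ 0.8 -0.  -1. ]
cream [393.  85.] 2434 [ 0.5623 -0.4169] [ 0.5623 -0.417   0.0262] 0.0008
  -> [np.float64(0.5623), np.float64(-0.4169), np.float64(0.16869651258089616)] tool mm [113.   -0.4  90.2]
cream [115. 174.] 1046 [ 0.4121 -0.1829] [ 0.4121 -0.1831  0.0409] 0.0013
  -> [np.float64(0.4121), np.float64(-0.1829), np.float64(0.16869651258089616)] tool mm [-150.7    0.4    2.2]
[ 220  143   75   76 2830] [258. 181.] (array([ 0.4532, -0.3293]), array([ 0.4507, -0.3296,  0.0368]), 0.0121)
```

View pics/w8.png

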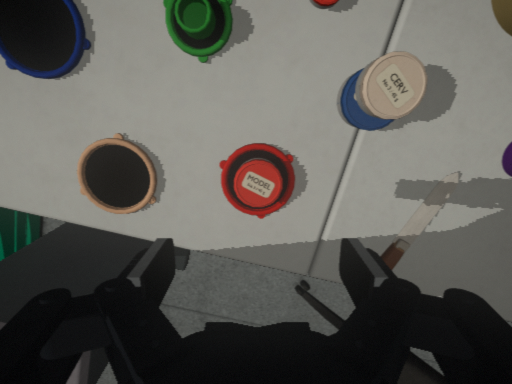

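>>> move_arm(
  moves=[
    [[1, 6, 0, 5, 0, 0, 0], [1, 15, 0, 12, 0, 0, 0], [1, 23, 0, 18, 0, 0, 0], [1, 26, 0, 21, 0, 0, 0], [1, 22, 2, 18, 0, 0, 0], [1, 13, 3, 10, 0, 0, 0], [1, 6, 3, 5, 0, 0, 0], [1, 2, 2, 1, 0, 0, 0], [1, 0, 0, 0, 0, 0, 0], [1, 0, 0, 0, 0, 0, 0]],
  ],
)

```text
t: 15.6
position: [0.5623, -0.4172, 0.1597]
eef_rot: [0.558, -0.558, 0.435, -0.434]
force: [0.3, 0.7, -0.4]
gripper_width: 0.0853
```

```bash
python3 look.py w9.png cream,.05,.027 blue,.026,.029
```

```text
[ 0.5623 -0.4172  0.1603] [-0.4  1.1  0.5] 0.08576964048056698
cream [258. 191.] 1755 [ 0.5637 -0.4185] [ 0.5638 -0.4185  0.0255] 0.0015
  -> [np.float64(0.5637), np.float64(-0.4185), np.float64(0.16027669462643987)] tool mm [ 1.6 -0.   1. ]
```

View pics/w9.png

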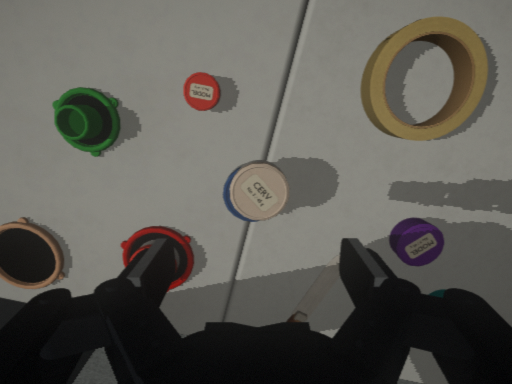

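>>> move_arm(
  moves=[
    [[1, 1.5, 10, 0.5, 0, 0, 0], [1, 0, 20, 0, 0, 0, 0], [1, 0, 28, 0, 0, 0, 0], [1, 0, 28, 0, 0, 0, 0], [1, 0, 18, 0, 0, 0, 0], [1, 0, 11, 0, 0, 0, 0], [0.78, 0, 0, 0, 0, 0, 0], [0.7, 0, 0, 0, 0, 0, 0], [0.65, 0, 0, 0, 0, 0, 0], [0.6, 0, 0, 0, 0, 0, 0], [0, 0, 0, 0, 0, 0, 0], [0, 0, 0, 0, 0, 0, 0], [0, 0, 0, 0, 0, 0, 0], [0, 0, 0, 0, 0, 0, 0]],
  ],
)

```text
t: 16.82
position: [0.5641, -0.4195, 0.0474]
eef_rot: [-0.558, 0.558, -0.433, 0.435]
force: [0.6, 0.3, 6.4]
gripper_width: 0.0526
```

>>> move_arm(
  moves=[
    [[0, 0, -3, 0, 0, 0, 0], [0, 0, -6, 0, 0, 0, 0], [0, 0, -15, 0, 0, 0, 0], [0, 0, -25, 0, 0, 0, 0], [0, 0, -25, 0, 0, 0, 0], [0, 0, -15, 0, 0, 0, 0], [0, 0, -6, 0, 0, 0, 0], [0, 0, 0, 0, 0, 0, 0], [0, 0, 0, 0, 0, 0, 0]],
  ],
)

```text
t: 17.57
position: [0.5632, -0.4185, 0.1394]
eef_rot: [0.558, -0.558, 0.435, -0.434]
force: [-0.6, 0.7, -0.5]
gripper_width: 0.0525
```

```bash
python3 look.py w10.png cream,.008,.042 blue,.026,.029
python3 - <<'E'
from h import *
T,_=tcp(); print(T[:3,:3].T@(np.array([.4122,-.1832,T[2,3]])-T[:3,3])*1000)
E
```

```text
[ 0.563  -0.4183  0.1388] [-0.5  0.6 -2.2] 0.052674560595769734
cream [403.  88.] 208 [ 0.6953 -0.5488] [ 0.6951 -0.5484  0.0416] 0.0006
  -> [np.float64(0.6953), np.float64(-0.5488), np.float64(0.13877623810304343)] tool mm [159.   -0.4  96.1]
cream [ 26. 271.] 432 [ 0.4124 -0.1795] [ 0.4126 -0.1834  0.0391] 0.0021
  -> [np.float64(0.4124), np.float64(-0.1795), np.float64(0.13877623810304343)] tool mm [-268.6    0.7  -87.2]
[-265.05313608    0.66504014  -88.29406042]
```

View pics/w10.png

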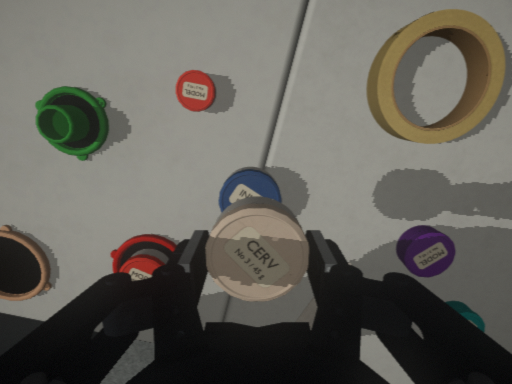

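>>> move_arm(
  moves=[
    [[0, -8, 0, -3, 0, 0, 0], [0, -20, 0, -7, 0, 0, 0], [0, -30, 0, -10, 0, 0, 0], [0, -34, 0, -11, 0, 0, 0], [0, -34, 0, -11, 0, 0, 0], [0, -34, 0, -11, 0, 0, 0], [0, -34, 0, -11, 0, 0, 0], [0, -33, 5, -11, 0, 0, 0], [0, -22, 10, -8, 0, 0, 0], [0, -12, 10, -4, 0, 0, 0], [0, -4, 6, -1, 0, 0, 0], [0, 0, 2, 0, 0, 0, 0], [0, 0, 0, 0, 0, 0, 0], [0, 0, 0, 0, 0, 0, 0]],
  ],
)

```text
t: 18.78
position: [0.4135, -0.1845, 0.1073]
eef_rot: [-0.558, 0.558, -0.434, 0.434]
force: [-0.4, -0.3, -0.5]
gripper_width: 0.0524
```

```bash
python3 look.py w11.png blue,.008,.044; python3 - <<'E'
from h import *
im,K,E=snap("wrist"); T,_=tcp()
m=mask(im,"cream"); P=[]
for u in range(216,300):
    v=np.nonzero(m[:,u])[0]
    if len(v): P.append(back(K,E,(u,v.min()-.5),.008)[:2])
P=np.array(P); a=least_squares(lambda p:np.hypot(*(P-p).T)-.042,P.mean(0)-[.03,0],loss="soft_l1",f_scale=.001)
print(a.x,np.abs(a.fun).mean(),T[:3,3],T[:3,:3].T@(np.append(a.x,T[2,3])-T[:3,3])*1000)
E
```

```text
[ 0.4135 -0.1845  0.1074] [ 0.7 -1.1 -1.5] 0.052465483808514436
[ 0.41140785 -0.18229713] 0.0009829248970794197 [ 0.41338951 -0.1843558   0.10747601] [-2.48253378e+00 -1.96535220e-03 -1.41496067e+00]
```

View pics/w11.png

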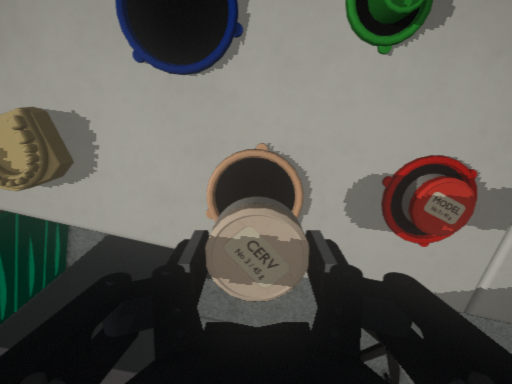

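>>> move_arm(
  moves=[
    [[0, -1.5, 8, -1, 0, 0, 0], [0, 0, 17, 0, 0, 0, 0], [0, 0, 20, 0, 0, 0, 0], [0, 0, 16, 0, 0, 0, 0], [0, 0, 10, 0, 0, 0, 0], [0, 0, 5, 0, 0, 0, 0], [0, 0, 2, 0, 0, 0, 0], [0, 0, 1, 0, 0, 0, 0], [0, 0, 1, 0, 0, 0, 0], [0, 0, 0, 0, 0, 0, 0]],
  ],
)

```text
t: 19.72
position: [0.4118, -0.1826, 0.0276]
eef_rot: [-0.558, 0.558, -0.434, 0.434]
force: [0.1, 0.4, 0.1]
gripper_width: 0.0523
```

>>> move_arm(
  moves=[
    [[0, 0, 0.5, 0, 0, 0, 0], [0, 0, 0.5, 0, 0, 0, 0], [0, 0, 0.5, 0, 0, 0, 0], [0, 0, 0, 0, 0, 0, 0]],
  ],
)

```text
t: 20.05
position: [0.4116, -0.1824, 0.0258]
eef_rot: [-0.558, 0.558, -0.434, 0.434]
force: [-0.3, 0.3, 0.6]
gripper_width: 0.0526
```

>>> move_arm(
  moves=[
    [[0, 0, 0.5, 0, 0, 0, 0], [0, 0, 0.5, 0, 0, 0, 0], [0, 0, 0, 0, 0, 0, 0]],
  ],
)

```text
t: 20.3
position: [0.4116, -0.1824, 0.0255]
eef_rot: [-0.558, 0.558, -0.434, 0.434]
force: [-4.2, 2.0, 11.4]
gripper_width: 0.0527
```

>>> move_arm(
  moves=[
    [[0.66, 0, 0, 0, 0, 0, 0], [0.74, 0, 0, 0, 0, 0, 0], [0.82, 0, 0, 0, 0, 0, 0], [0.82, 0, 0, 0, 0, 0, 0], [0.9, 0, -1, 0, 0, 0, 0], [1, 0, -5, 0, 0, 0, 0], [1, 0, -15, 0, 0, 0, 0], [1, 0, -30, 0, 0, 0, 0], [1, 0, -40, 0, 0, 0, 0], [1, 0, -35, 0, 0, 0, 0], [1, 0, -14, 0, 0, 0, 0], [1, 0, -5, 0, 0, 0, 0], [1, 0, 0, 0, 0, 0, 0], [1, 0, 0, 0, 0, 0, 0]],
  ],
)

```text
t: 21.47
position: [0.4111, -0.1821, 0.1689]
eef_rot: [0.558, -0.558, 0.435, -0.434]
force: [-0.0, -0.2, 0.5]
gripper_width: 0.0856
```

```bash
python3 look.py w12.png cream,.008,.042 blue,.008,.044
python3 - <<'E'
from h import *
T,_=tcp(); print(T[:3,:3].T@(np.array([.556,-.410,T[2,3]])-T[:3,3])*1000)
E
```

```text
[ 0.411  -0.182   0.1685] [-1.2 -0.7 -0.9] 0.08529136089475875
[256.69578487  -0.6630912   84.38505282]
```

View pics/w12.png

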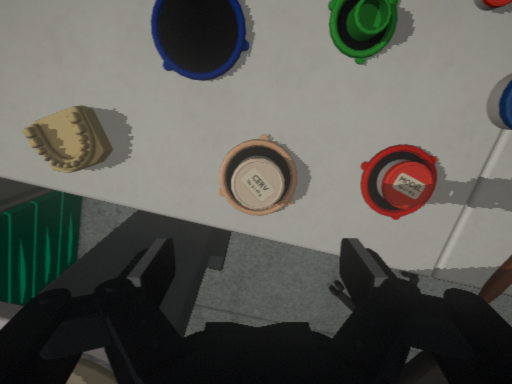

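>>> move_arm(
  moves=[
    [[1, 8, 0, 3, 0, 0, 0], [1, 20, 0, 7, 0, 0, 0], [1, 30, 0, 10, 0, 0, 0], [1, 34, 0, 11, 0, 0, 0], [1, 34, 0, 11, 0, 0, 0], [1, 34, 0, 11, 0, 0, 0], [1, 33, 0, 11, 0, 0, 0], [1, 29, 2, 9, 0, 0, 0], [1, 21, 4, 7, 0, 0, 0], [1, 11, 6, 3, 0, 0, 0], [1, 3, 6, 1, 0, 0, 0], [1, 0, 3, 0, 0, 0, 0], [1, 0, 0, 0, 0, 0, 0], [1, 0, 0, 0, 0, 0, 0]],
  ],
)

```text
t: 22.68
position: [0.5561, -0.4101, 0.1486]
eef_rot: [0.558, -0.558, 0.434, -0.434]
force: [-0.4, 0.8, -0.0]
gripper_width: 0.0852
```

```bash
python3 look.py w13.png blue,.026,.029
```

```text
[ 0.5562 -0.4102  0.1492] [-0.5 -0.2  0.4] 0.08520949893021657
```

View pics/w13.png

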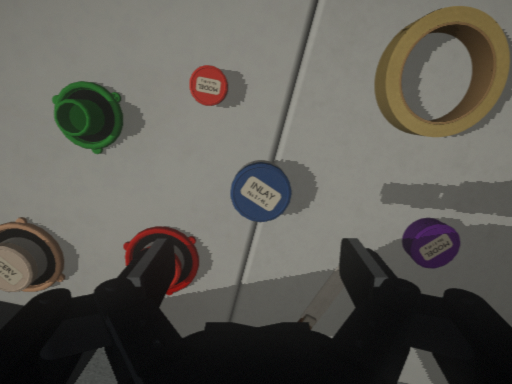

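```bash
python3 - <<'E'
from h import *
im,K,E=snap("wrist"); T,_=tcp()
hsv=cv2.cvtColor(im,cv2.COLOR_RGB2HSV); print(hsv[211,270],hsv[175,245])
m=(hsv[...,0]>100)&(hsv[...,0]<130)&(hsv[...,1]>90)&(hsv[...,2]>40)
for mm,st,c in comps(m,500):
    f=circ(K,E,mm,.026,.029); print(st,c,f,T[:3,:3].T@(np.append(f[0],T[2,3])-T[:3,3])*1000)
E
```

```text
[108 101  88] [109 123  87]
[ 231  163   59   58 1801] [260.02054414 191.06662965] (array([ 0.5537, -0.4142]), array([ 0.5537, -0.4142,  0.0279]), 0.0011) [ 3.12993308e+00  6.69091852e-04 -3.47938655e+00]
```

>>> move_arm(
  moves=[
    [[1, 2, 10, -2, 0, 0, 0], [1, 1.3, 22, -1.3, 0, 0, 0], [1, 0, 32, 0, 0, 0, 0], [1, 0, 32, 0, 0, 0, 0], [1, 0, 20, 0, 0, 0, 0], [1, 0, 11, 0, 0, 0, 0], [1, 0, 4, 0, 0, 0, 0], [0.8, 0, 0, 0, 0, 0, 0], [0.73, 0, 0, 0, 0, 0, 0], [0.68, 0, 0, 0, 0, 0, 0], [0.64, 0, 0, 0, 0, 0, 0], [0, 0, 0, 0, 0, 0, 0], [0, 0, 0, 0, 0, 0, 0], [0, 0, 0, 0, 0, 0, 0], [0, 0, 0, 0, 0, 0, 0]],
  ],
)

```text
t: 24.03
position: [0.5545, -0.4154, 0.0199]
eef_rot: [-0.558, 0.558, -0.433, 0.435]
force: [-0.7, 1.9, 6.8]
gripper_width: 0.0565
```

>>> move_arm(
  moves=[
    [[0, 0, -3, 0, 0, 0, 0], [0, 0, -6, 0, 0, 0, 0], [0, 0, -15, 0, 0, 0, 0], [0, 0, -25, 0, 0, 0, 0], [0, 0, -25, 0, 0, 0, 0], [0, 0, -25, 0, 0, 0, 0], [0, 0, -15, 0, 0, 0, 0], [0, 0, -6, 0, 0, 0, 0], [0, 0, 0, 0, 0, 0, 0], [0, 0, 0, 0, 0, 0, 0]],
  ],
)

```text
t: 24.87
position: [0.5536, -0.4145, 0.137]
eef_rot: [0.558, -0.558, 0.434, -0.434]
force: [0.4, -0.9, -1.1]
gripper_width: 0.0564
```

```bash
python3 look.py w14.png
python3 - <<'E'
from h import *
T,_=tcp(); print(T[:3,:3].T@(np.array([.5378,-.096,T[2,3]])-T[:3,3])*1000)
E
```

```text
[ 0.5535 -0.4144  0.1363] [ 0.2  0.3 -0.5] 0.05699366531406322
[-312.46810636    0.54807427   63.20409356]
```

View pics/w14.png

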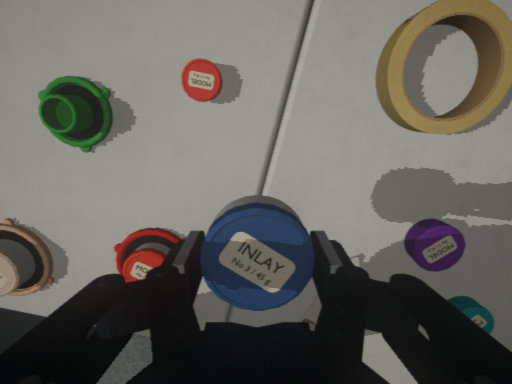

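```bash
python3 - <<'E'
from h import *
print(np.round(tcp()[1]["joints"],3))
im,K,E=snap("top"); save(cv2.resize(im[20:280,0:340],None,fx=2.3,fy=2.3),"top2.png")
im,K,E=snap("scene"); save(im,"scene2.png")
E
```

```text
[-0.812  0.775  1.049 -0.     1.32   0.51 ]
```

View pics/top2.png

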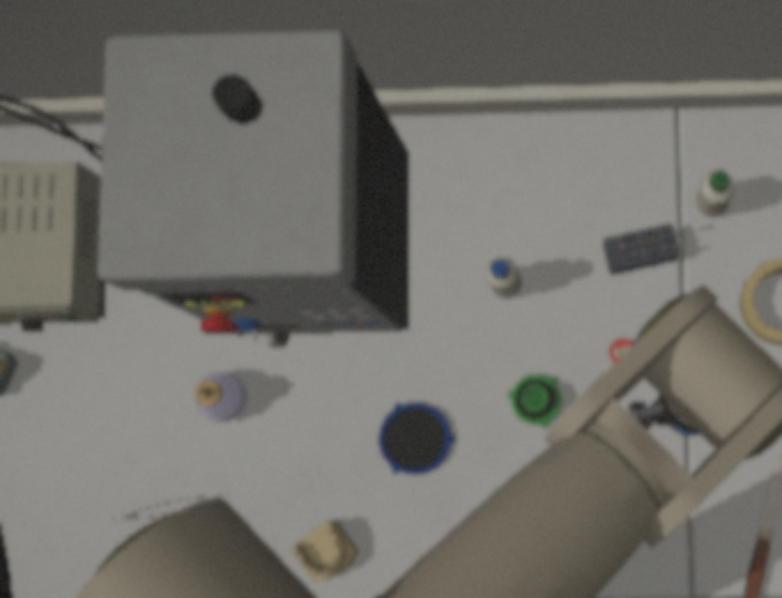

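View pics/scene2.png

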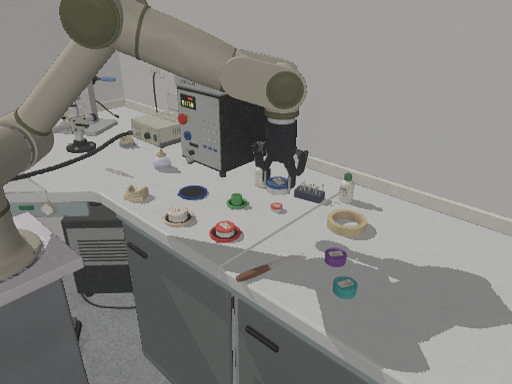

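>>> move_arm(
  moves=[
    [[0, 0, 0, 0, 0, 0.05, 0], [0, 0, 0, 0, 0, 0.1, 0], [0, 0, 0, 0, 0, 0.12, 0], [0, 0, 0, 0, 0, 0.12, 0], [0, 0, 0, 0, 0, 0.12, 0], [0, 0, 0, 0, 0, 0.12, 0], [0, 0, 0, 0, 0, 0.12, 0], [0, 0, 0, 0, 0, 0.1, 0], [0, 0, 0, 0, 0, 0.05, 0], [0, 0, 0, 0, 0, 0, 0], [0, 0, 0, 0, 0, 0, 0]],
  ],
)

```text
t: 25.93
position: [0.5537, -0.4146, 0.137]
eef_rot: [0.314, -0.314, 0.634, -0.633]
force: [1.4, 0.3, -0.7]
gripper_width: 0.0569
```

```bash
python3 look.py w15.png; python3 - <<'E'
from h import *
T,s=tcp(); print(np.round(s["joints"],3),np.round(T[:3,:3],3),T[:3,:3].T@(np.array([.5378,-.096,T[2,3]])-T[:3,3])*1000)
E
```

```text
[ 0.5538 -0.4146  0.1372] [ 0.5  0.  -0.7] 0.056672344964086706
[-0.812  0.774  1.048  0.     1.32   1.409] [[-0.605 -0.001  0.796]
 [-0.796  0.001 -0.605]
 [-0.    -1.    -0.001]] [-244.135721      0.24428693 -205.39807096]
```

>>> move_arm(
  moves=[
    [[0, -6, 0, -5, 0, 0, 0], [0, -15, 0, -12, 0, 0, 0], [0, -23, 0, -20, 0, 0, 0], [0, -26, 0, -22, 0, 0, 0], [0, -26, 0, -22, 0, 0, 0], [0, -26, 0, -22, 0, 0, 0], [0, -26, 0, -22, 0, 0, 0], [0, -26, 0, -22, 0, 0, 0], [0, -26, 0, -22, 0, 0, 0], [0, -22, 4, -19, 0, 0, 0], [0, -14, 8, -11, 0, 0, 0], [0, -6, 7, -5, 0, 0, 0], [0, -2, 3, -1, 0, 0, 0], [0, 0, 0, 0, 0, 0, 0], [0, 0, 0, 0, 0, 0, 0]],
  ],
)

```text
t: 27.23
position: [0.5388, -0.0974, 0.1158]
eef_rot: [-0.314, 0.314, -0.634, 0.634]
force: [0.3, -0.6, -0.8]
gripper_width: 0.0568
```

```bash
python3 look.py w16.png; python3 - <<'E'
from h import *
im,K,E=snap("wrist"); T,_=tcp()
hsv=cv2.cvtColor(im,cv2.COLOR_RGB2HSV); m=(hsv[...,0]>100)&(hsv[...,0]<130)&(hsv[...,1]>90)&(hsv[...,2]>35)
P=[]
for u in range(212,304):
    v=np.nonzero(m[:,u])[0]
    v=v[v>100]
    if len(v): P.append(back(K,E,(u,v.min()-.5),.008)[:2])
P=np.array(P); a=least_squares(lambda p:np.hypot(*(P-p).T)-.044,P.mean(0)-.03*T[:2,2],loss="soft_l1",f_scale=.001)
print(a.x,np.abs(a.fun).mean(),T[:3,3],T[:3,:3].T@(np.append(a.x,T[2,3])-T[:3,3])*1000)
E
```

```text
[ 0.5389 -0.0976  0.116 ] [ 0. -1. -0.] 0.05670123400001994
[ 0.53591789 -0.09435036] 0.0005454335061203274 [ 0.53895162 -0.09760368  0.11606454] [-7.43618366e-01 -3.12807142e-03 -4.38572574e+00]
```

View pics/w16.png

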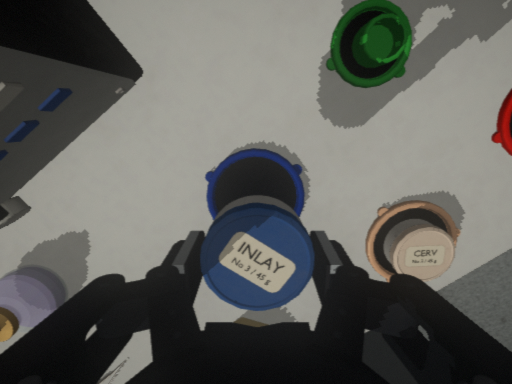

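>>> move_arm(
  moves=[
    [[0, -0.8, 8, -1.3, 0, 0, 0], [0, 0, 18, -1, 0, 0, 0], [0, 0, 22, 0, 0, 0, 0], [0, 0, 20, 0, 0, 0, 0], [0, 0, 11, 0, 0, 0, 0], [0, 0, 5, 0, 0, 0, 0], [0, 0, 3, 0, 0, 0, 0], [0, 0, 1, 0, 0, 0, 0], [0, 0, 1, 0, 0, 0, 0], [0, 0, 0, 0, 0, 0, 0]],
  ],
)

```text
t: 28.17
position: [0.5378, -0.0946, 0.0274]
eef_rot: [-0.314, 0.313, -0.633, 0.634]
force: [0.8, -0.6, -1.3]
gripper_width: 0.0565
```

>>> move_arm(
  moves=[
    [[0, 0, 0.5, 0, 0, 0, 0], [0, 0, 0.5, 0, 0, 0, 0], [0, 0, 0.5, 0, 0, 0, 0], [0, 0, 0.5, 0, 0, 0, 0], [0, 0, 0, 0, 0, 0, 0]],
  ],
)

```text
t: 28.58
position: [0.5374, -0.0944, 0.0248]
eef_rot: [0.314, -0.314, 0.634, -0.634]
force: [0.1, -0.2, -1.3]
gripper_width: 0.0565
```

>>> move_arm(
  moves=[
    [[0, 0, 0.5, 0, 0, 0, 0], [0, 0, 0.5, 0, 0, 0, 0], [0, 0, 0.3, 0, 0, 0, 0], [0, 0, 0, 0, 0, 0, 0]],
  ],
)

```text
t: 28.92
position: [0.5374, -0.0944, 0.0239]
eef_rot: [-0.314, 0.314, -0.634, 0.634]
force: [-1.5, 1.7, 5.0]
gripper_width: 0.0567
```

Contact, about 5 N, at the height expected. Release and rise.

>>> move_arm(
  moves=[
    [[0.7, 0, 0, 0, 0, 0, 0], [0.78, 0, 0, 0, 0, 0, 0], [0.85, 0, 0, 0, 0, 0, 0], [0.85, 0, 0, 0, 0, 0, 0], [0.95, 0, -1, 0, 0, 0, 0], [1, 0, -5, 0, 0, 0, 0], [1, 0, -15, 0, 0, 0, 0], [1, 0, -30, 0, 0, 0, 0], [1, 0, -40, 0, 0, 0, 0], [1, 0, -35, 0, 0, 0, 0], [1, 0, -20, 0, 0, 0, 0], [1, 0, -6, 0, 0, 0, 0], [1, 0, 0, 0, 0, 0, 0], [1, 0, 0, 0, 0, 0, 0]],
  ],
)

```text
t: 30.08
position: [0.5369, -0.0943, 0.1745]
eef_rot: [0.313, -0.314, 0.634, -0.633]
force: [-0.1, -0.0, 0.0]
gripper_width: 0.0857
```

```bash
python3 look.py w17.png; python3 - <<'E'
from h import *
im,K,E=snap("scene"); save(cv2.resize(im[150:310,100:360],None,fx=3,fy=3,interpolation=cv2.INTER_CUBIC),"scene3.png")
E
```

```text
[ 0.5367 -0.0942  0.174 ] [ 0.8  0.6 -0.4] 0.08536547176540256
```

View pics/w17.png

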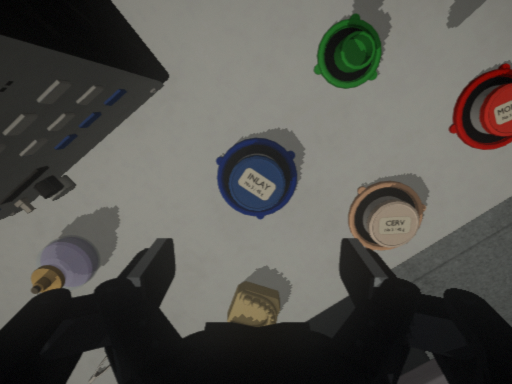

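View pics/scene3.png

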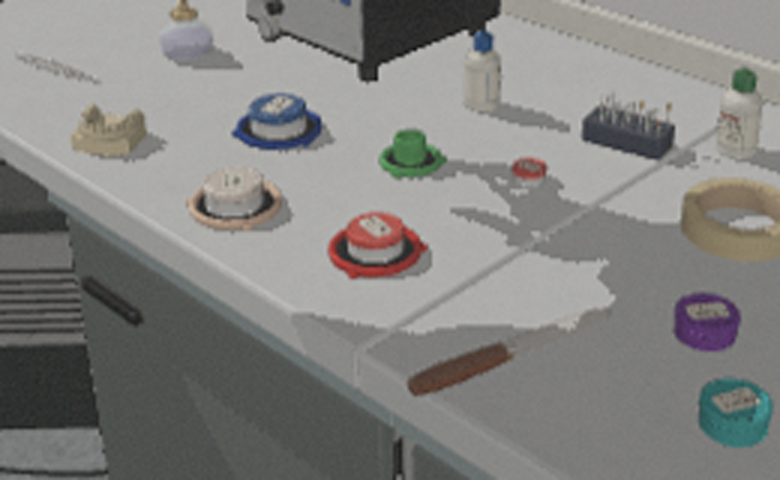

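```bash
python3 - <<'E'
from workcell import workorder, status
print(workorder.sign_off(), status.get_state()["t"])
E
```

```text
the job is handed in; nothing more can be done
the job is handed in; nothing more can be done
```

I took the stack apart from the top down and put each piece in its own holder: green cup, then red, cream and blue tin. The job was handed in shortly after 30 s of robot time; sign-off gives no verdict.

- **Placing:** I lowered each piece until the floor pushed back with 5–11 N, at about the expected height. Then I opened the jaws and lifted clear.
- **Position:** the arm let go of each piece within about 1 mm of its holder's estimated centre. Those estimates differed from each other by up to about 4 mm, so the true offset may be a few mm, still under the 11.5 mm limit.
- **Last pictures:** the wrist and scene pictures show all four pieces upright inside their rims. The yellow model, the blue-capped bottle and the look-alikes appear to be where they started, though I checked this by eye and did not measure it. The gripper was open and clear at 0.17 m.
- **Checks that missed:** the colour filter I first used could not pick out the blue lid, so I fitted it with wider limits. I also did not measure the tins' final centres separately; those rest on where the arm let go and on the pictures.

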